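Third hand at the dog board: hold a drawer front against two bench dogs

TASK

I am about to screw the brackets onto the back of this drawer front and need a third hand. Stand the loose bench dog upright and fully down in the empty hole at the other end of the row from the dog already standing in the board (the hole between them stays empty) and let go of it, then ease the drawer front, flat on the board, square up against both dogs. Finish while holding it there with a steady push of about 15 N shared by the two dogs, without banging it or disturbing the things lying about the bench.

Things in the scene. Friction and masses are not known exactly. Their poses are not given: they have to be found in the camera images.
- board: brown MDF dog-hole board, 320 x 300 mm, 38 mm thick, fixed on the bench. Origin: centre of its underside (bench height), z up; its x runs along the 320 mm side, roughly away from the robot (up to 0.3 rad off), its y along the 300 mm side, roughly left. Nine 20 mm through holes, mouths bevelled 1.5 mm, at x and y -96, 0, +96 mm. The dog row is the leftmost, y +96 mm
- hole_near (a point): centre of the mouth, in the board's top face, of the hole at the end of the dog row nearest the robot (board x -96, y +96 mm): a dog already stands in it
- hole_far (a point): centre of the mouth, in the board's top face, of the empty hole at the other end of the dog row, away from the robot (board x +96, y +96 mm): the loose dog goes here
- dog_set: bench dog already standing in the board: turned aluminium, the same as the loose one. Origin at the centre of the foot, z up along its axis
- dog_loose: loose bench dog, turned aluminium, 90 g, standing on the bench left of the board. Shank 18.8 mm diameter, 32 mm long, foot bevelled; above it a head 30 mm in diameter, 34 mm tall; 66 mm in all. Origin: centre of the foot, z up its axis. Fully down, the head's shoulder rests on the board (origin 6 mm above the bench)
- front: drawer front, slab of pale wood lying face down on the board: 300 x 110 x 19 mm, about 0.4 kg, two small bores near each end. Origin: centre of its underside; x along the 300 mm side and roughly the dog row, y towards the dogs. It starts 3 to 6 cm short of the dogs, a little askew, and slides with 1 to 4 N. Against both dogs its origin is at board y +26 mm; push the long edge at its y -55 mm
- fittings: grey open tray, 150 x 110 x 32 mm, with the two steel brackets and screws, right of the board: leave alone. Origin at the centre of its underside
- driver: cordless drill driver standing on its battery, about 205 mm tall, right of the board, nearer the robot than the tray: leave alone. Origin at the centre of its underside
- glue: white glue bottle, 62 mm diameter, 180 mm tall, standing left of the board beyond the loose dog: leave alone. Origin at the centre of its underside

How it is judged (in metres and radians):
On the way:
1. the loose dog stands fully down in the empty end hole of the dog row, let go (horizontal distance between dog_loose and hole_far below 0.004 m and z of dog_loose in the frame of board below 0.009 m and angle between dog_loose's own z axis and vertical below 0.1 rad and contact force between the fingers and dog_loose below 0.1 N), for 0.2 s.
At the end, for the whole second after the job is handed in: The gripper still presses the drawer front, flat (4 mm, 0.04 rad) and still (10 mm/s) on the board, against both dogs, 3 to 15 N on each through the last second; both dogs stand fully down (3 mm), upright (0.1 rad) and centred (4 mm) in the end holes of the dog row (horizontal distance between dog_loose and hole_far below 0.004 m and z of each of dog_loose, dog_set in the frame of board below 0.009 m and angle between each of dog_loose, dog_set's own z axis and vertical below 0.1 rad and horizontal distance between dog_set and hole_near below 0.004 m and contact force between front and dog_loose between 3 and 15 N and contact force between front and dog_set between 3 and 15 N and contact force between the fingers and front above 5 N and z of front in the frame of board below 0.042 m and angle between front's own z axis and vertical below 0.04 rad and linear speed of front below 0.01 m/s); the arm keeps its last pose, push and grip.
It fails at once if the drawer front is banged against a dog (over 40 N) (contact force between front and dog_loose above 40 N or contact force between front and dog_set above 40 N).
It fails at once if the tray, the driver or the glue bottle is moved by more than 30 mm (distance of any of fittings, driver, glue from where it was at the start of the episode above 0.03 m).
It also fails if it takes over 51 s, if anything falls off the work surface, if the arm or the gripper's body presses on something with over 40 N, if the wrist force passes 120 N, or if a joint passes its speed limit or range.

ROBOT

A 6-joint arm with a two-finger parallel gripper is mounted at the origin on the work surface. World frame = base frame: x ahead of the robot, y to its left, z up, the work surface at z = 0. Lengths are in m, angles in degrees, forces in N, time in s.
With the tool pointing down it reaches from about 0.4 to 0.825 m from the base axis. Payload 7 kg.
Tool frame: the origin (TCP) lies between the finger pads; the fingertips stand 8 mm ahead of it and the grasp point (between the pads) lies 11 mm behind it; z points along the fingers, y is the line along which they close (so a half turn about z gives the same grasp; the last joint's range is limited). The gripper opens to 88 mm and grips with 3 to 60 N. Pads are 19 mm wide; open, the fingers measure 130 mm over their backs; the gripper's body (78 mm by 193 mm) begins 47 mm behind the grasp point.
Start: joints at [81.824, 20.546, 0.682, 0, -70.136, -16.507], TCP at [0.282, 0.613, 0.235] pointing down, gripper open.
Joint ranges: [-176.03, 176.03], [-82.01, 121.73], [-58.28, 71.71], [-173.87, 95.51], [-174.79, -0.11], [-173.66, 173.66]. Speed limits (degrees/s): [136.94, 136.94, 172.46, 180, 180, 180].

INTERFACE

Orientations are given as a 3x3 rotation matrix whose columns are the frame's x, y, z axes.
In Python, from rig import robot, cams, order gives the robot as it stands (robot), with the cameras (cams) and the job (order). Calls block until the motion is done:
- robot.goto(position, orientation): joint-space move of the TCP to a pose.
- robot.servo_line(position, ori=None, speed=0.15): straight line of the TCP; ori=None keeps the orientation; speed is the mean speed in m/s.
- robot.movej(angles): joint-space move.
- robot.move_gripper(opening): opening from 0.0 (shut) to 1.0 (fully open); the grip force is fixed at half the most; returns when the fingers have stopped.
- robot.dwell(seconds).
- robot.ik(position, orientation): joint angles nearest the present ones, or None.
- robot.get_state(): the state.
- cams.grab_frame(name): name is "scene" or "top" or "wrist"; returns the picture (384x512x3 uint8, red, green, blue); there is no depth.
- cams.camera_info(name): a dict with "vfov" (degrees; the focal length in pixels is half the picture's height over the tangent of half this angle, whatever the lens; pixels are square), "cx", "cy" (the principal point, pixels), "view" (4x4, takes a point from world to camera coordinates); the wrist camera has in their place "T_tool_cam" (4x4, takes a point from camera to tool coordinates, whose origin is the TCP and whose axes are the flange's). Camera axes: x right, y down, z forward; pixel columns grow to the right and rows downward; lengths in m; the calibration is good to about 2 mm. A picture is of the moment at which its call begins: read the wrist's pose just before it. camera_info takes no time and is no camera call.
A pose or a line that the arm cannot do raises robot.Unreachable and nothing moves.
- order.job_done(): hands the job in; it is judged then, once.
The state is a dict: "t": time; "qpos": joint angles; "qvel": joint speeds; "effort": joint torques, N m; "position": TCP position; "tcp_rot": TCP orientation; "force": force on the tool from outside, world axes, zero at the start; "ft_torque": the same for the moment, N m; "grip_width": opening from 0.0 (shut) to 1.0 (fully open); "finger_force": force on a finger pad.
Only numpy, scipy, OpenCV 4.12 (cv2) and the standard library are available. Lean on these libraries where they do the work, as an engineer would, in place of code of your own. Each camera call takes 0.05 s, during which the arm holds its last target. There are 200 camera calls.

## Working session

There is one attempt and no reset: what is moved stays moved. The work goes in short steps, each a Python script; the robot and the scene stay as the last script left them, time stands still between calls to the robot, and variables do not carry over. Pictures are saved under pics/ and viewed, at most 10 in all, crops included, and the job is handed in when it is done.

```bash
ls; mkdir -p pics
python3 - <<'E'
from rig import robot, cams, order
import cv2,numpy as np
for n in("scene","top","wrist"):
    f=cams.grab_frame(n); cv2.imwrite(f"pics/{n}0.png",f[:,:,::-1]); print(n,cams.camera_info(n))
s=robot.get_state();print(s)
a=cv2.imread("pics/top0.png");cv2.imwrite("pics/top0b.png",cv2.resize(a,(800,600),interpolation=cv2.INTER_CUBIC))
E
```

```text
pics
rig.py
scene {'vfov': 53.040913780153424, 'cx': 260.47802596267326, 'cy': 187.2449804635303, 'view': array([[-6.11968989e-01,  7.90881720e-01, -2.48378700e-04,
         3.69682272e-01],
       [ 4.21640632e-01,  3.25991639e-01, -8.46137476e-01,
        -1.58654515e-01],
       [-6.69113693e-01, -5.17914622e-01, -5.32964642e-01,
         1.48511265e+00],
       [ 0.00000000e+00,  0.00000000e+00,  0.00000000e+00,
         1.00000000e+00]])}
top {'vfov': 49.84968010209591, 'cx': 257.7448596743821, 'cy': 191.49665187168526, 'view': array([[-0.01093711, -0.99993031,  0.00444532, -0.02909576],
       [-0.97590396,  0.00970523, -0.21798456,  0.54006671],
       [ 0.21792623, -0.00672233, -0.97594209,  1.20055078],
       [ 0.        ,  0.        ,  0.        ,  1.        ]])}
wrist {'vfov': 69.27986215242336, 'cx': 257.8116440739582, 'cy': 192.14573582503905, 'T_tool_cam': array([[ 3.71473170e-04, -9.58278986e-01, -2.85834298e-01,
         7.85804308e-02],
       [ 9.99999817e-01,  4.92548598e-04, -3.51692818e-04,
        -2.04395882e-04],
       [ 4.77807120e-04, -2.85834115e-01,  9.5
[... 213 characters left out ...]
33e-02,
       -7.01354281e+01, -1.65057740e+01]), 'qvel': array([ 0.10589664, -0.13893999,  0.17594176,  0.04260262,  0.08507436,
        0.0414706 ]), 'effort': array([-7.06316405e-04, -5.83278787e+01,  2.93290168e+01,  7.00130135e+00,
        8.74492689e-03, -1.04176061e-04]), 'position': array([0.28175807, 0.61300432, 0.23386402]), 'tcp_rot': array([[ 9.08600341e-01, -4.17666436e-01, -4.11009104e-04],
       [-4.17666624e-01, -9.08599618e-01, -1.15149867e-03],
       [ 1.07499629e-04,  1.21791686e-03, -9.99999253e-01]]), 'force': array([-0.16191082, -0.17846134, -0.04446669]), 'ft_torque': array([0.0422547 , 0.03671803, 0.02010088]), 'finger_force': 0.0, 'grip_width': 0.9982760269624883}
```

View pics/top0b.png

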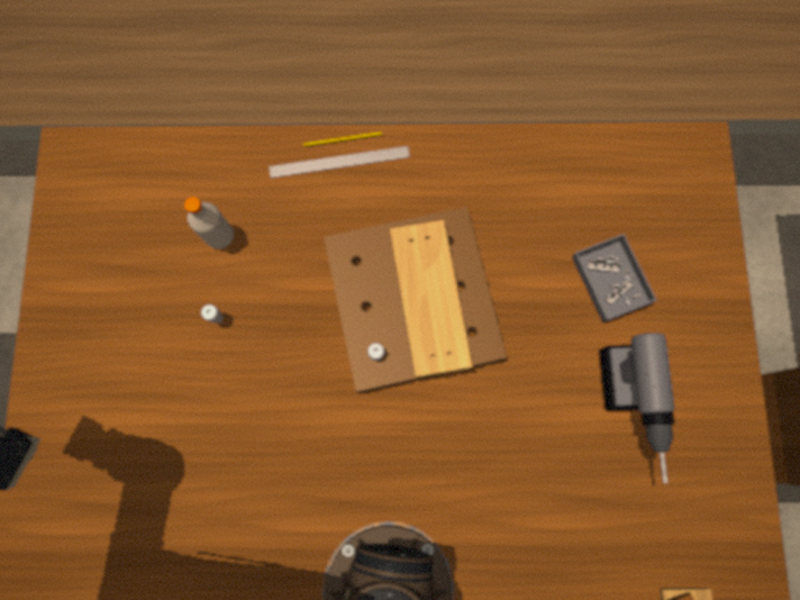

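View pics/scene0.png

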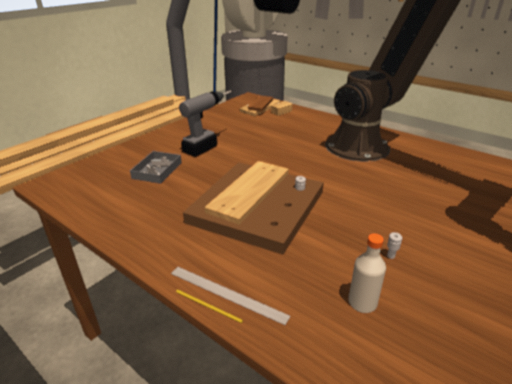

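The top view (800x600) shows the loose dog's head at (210,312), the set dog's head at (376,351), the far hole at (356,260) and the middle hole at (365,305). The front's corners are at (390,228), (443,220), (471,369) and (415,377), and the glue bottle's base is at about (218,238).

```bash
cat > h.py <<'E'
from rig import robot, cams, order
import cv2,numpy as np
def cam(n):
    c=cams.camera_info(n); f=192/np.tan(np.radians(c["vfov"])/2)
    if n=="wrist":
        s=robot.get_state();T=np.eye(4);T[:3,:3]=s["tcp_rot"];T[:3,3]=s["position"];T=T@c["T_tool_cam"]
    else: T=np.linalg.inv(c["view"])
    return dict(f=f,cx=c["cx"],cy=c["cy"],T=T)
def ray(c,u,v):
    d=c["T"][:3,:3]@[(u-c["cx"])/c["f"],(v-c["cy"])/c["f"],1]
    return c["T"][:3,3],d/np.linalg.norm(d)
def onz(c,u,v,z):
    o,d=ray(c,u,v); return o+d*(z-o[2])/d[2]
def tri(*rs):
    A=0;b=0
    for o,d in rs: P=np.eye(3)-np.outer(d,d);A=A+P;b=b+P@o
    p=np.linalg.solve(A,b); return p,[np.linalg.norm((np.eye(3)-np.outer(d,d))@(p-o)) for o,d in rs]
def proj(c,p):
    q=np.linalg.inv(c["T"])@np.append(p,1); return c["f"]*q[:2]/q[2]+[c["cx"],c["cy"]]
def down(yaw): # tool x at yaw (deg), z down
    a=np.radians(yaw);return np.array([[np.cos(a),np.sin(a),0],[np.sin(a),-np.cos(a),0],[0,0,-1.]])
E
python3 - <<'E'
from h import *
c=cam("top")
for n,u,v,z in[("loose",210,312,.066),("set",376,351,.072),("far",356,260,.038),("mid",365,305,.038),("f1",390,228,.057),("f2",443,220,.057),("f3",471,369,.057),("f4",415,377,.057),("b1",325,237,.038),("b2",357,391,.038),("glue",218,238,0)]:
    print(n,onz(c,u*.64,v*.64,z).round(3))
o=np.array([0.5,.18,.2])
for yaw in(-60,-30,0,30,90,180):print(yaw,robot.ik([.45,.27,.2],down(yaw)),robot.ik([.52,.03,.25],down(yaw)))
E
```

```text
loose [0.517 0.338 0.066]
set [0.437 0.017 0.072]
far [0.626 0.058 0.038]
mid [0.534 0.04  0.038]
f1 [ 0.687 -0.011  0.057]
f2 [ 0.703 -0.118  0.057]
f3 [ 0.402 -0.164  0.057]
f4 [ 0.388 -0.056  0.057]
b1 [0.675 0.121 0.038]
b2 [0.364 0.055 0.038]
glue [0.688 0.349 0.   ]
-60 [ 52.4010386    7.92318936 -21.05678087   0.         -61.02002978
 -22.4010386 ] [ 24.90860094   5.34972547 -17.19395595   0.         -67.45631858
   5.09139906]
-30 [ 52.4010386    7.92318936 -21.05678087   0.         -61.02002978
   7.5989614 ] [ 24.90860094   5.34972547 -17.19395595   0.         -67.45631858
  35.09139906]
0 [ 52.4010386    7.92318936 -21.05678087   0.         -61.02002978
  37.5989614 ] [ 24.90860094   5.34972547 -17.19395595   0.         -67.45631858
  65.09139906]
30 [ 52.4010386    7.92318936 -21.05678087   0.         -61.02002978
  67.5989614 ] [ 24.90860094   5.34972547 -17.19395595   0.         -67.45631858
  95.09139906]
90 [ 52.4010386    7.92318936 -21.05678087   0.         -61.02002978
 127.5989614 ] [ 24.90860094   5.34972547 -17.19395595   0.         -67.45631858
 155.09139906]
180 [  52.4010386     7.92318936  -21.05678087    0.          -61.02002978
 -142.4010386 ] [  24.90860094    5.34972547  -17.19395595    0.          -67.45631858
 -114.90860094]
```

Run:
```python
from h import *
import pickle
R=down(-77.5); ty=R[:,1]; V={}
D=np.array([.517,.338,0]);F=np.array([.626,.058,0]);M=np.array([.532,.037,0])
tiles=[]
for k,p,z,first in[("d1",D+.03*ty,.17,1),("d2",D-.03*ty,.17,0),("f1",F-.03*ty,.17,1),("f2",F+.03*ty,.17,0),("m",M,.19,0)]:
    P=p+[0,0,z]
    robot.goto(P,R) if first else robot.servo_line(P,speed=.1)
    robot.dwell(.15); c=cam("wrist"); f=cams.grab_frame("wrist")[:,:,::-1]; V[k]=c
    cv2.imwrite(f"pics/{k}.png",f)
    print(k,robot.get_state()["t"],robot.get_state()["force"].round(2),proj(c,(D if k[0]=='d' else F)+[0,0,.06 if k[0]=='d' else .038]).round(1))
    tiles.append(f)
pickle.dump(V,open("V.pkl","wb"))
m=np.vstack([np.hstack(tiles[:2]),np.hstack(tiles[2:4])]); cv2.imwrite("pics/m1.png",cv2.resize(m,(800,600),interpolation=cv2.INTER_AREA))
cv2.imwrite("pics/m_b.png",cv2.resize(tiles[4],(800,600),interpolation=cv2.INTER_CUBIC))
```

```text
d1 1.6833 [ 0.13  0.03 -0.24] [228.3 190.9]
d2 2.6333 [0.6  0.77 0.25] [289.1 192.2]
f1 3.9833 [ 0.17  0.17 -0.21] [287.6 184.9]
f2 4.9333 [ 0.6  -0.59 -0.06] [230.9 186.3]
m 5.975 [ 0.66 -0.74 -0.1 ] [173.3 181.7]
```

View pics/m1.png

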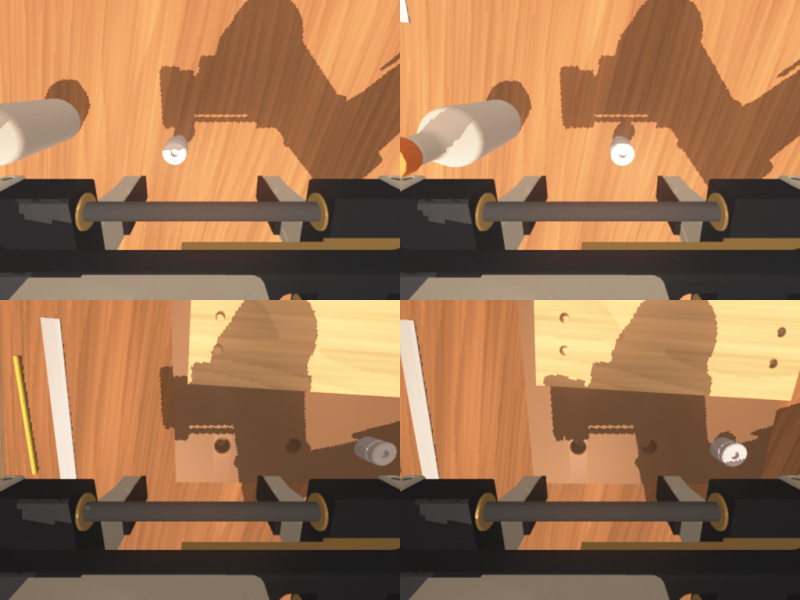

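View pics/m_b.png

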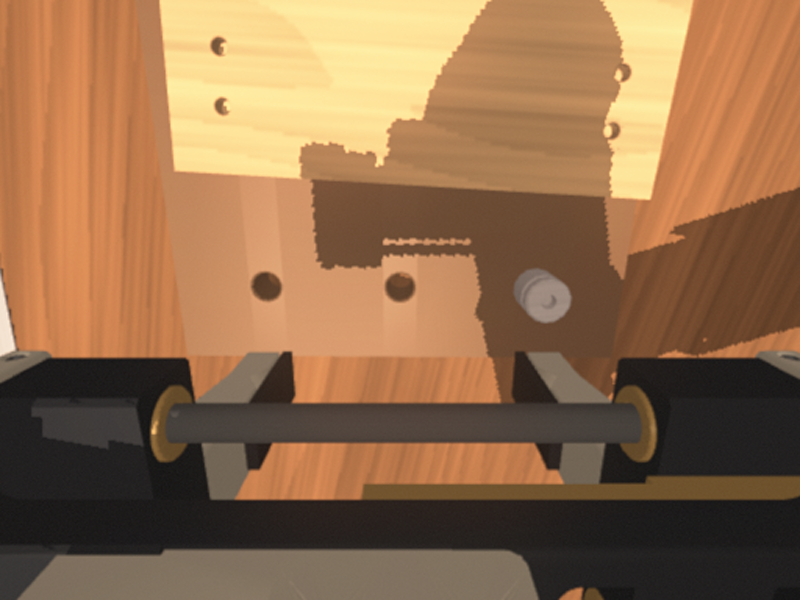

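The 2x2 montage has the loose dog's head at about full-frame (222,197) and (284,197), and the far hole at (284,187) and (228,188). The mid view (800x600) has the far hole at (266,286), the middle hole at (400,286) and the set dog's top at (548,299). The front's long edge runs from (175,172) to (651,199). Next I'll enlarge crops of the dog and the hole.

Run:
```python
import cv2,numpy as np
t=[]
for k,u,v in[("d1",222,197),("d2",284,197),("f1",284,187),("f2",228,188)]:
    a=cv2.imread(f"pics/{k}.png")[v-30:v+30,u-40:u+40]; a=cv2.resize(a,(400,300),interpolation=cv2.INTER_CUBIC)
    for i in range(0,400,50): cv2.line(a,(i,0),(i,6),(0,255,0),1)
    for i in range(0,300,50): cv2.line(a,(0,i),(6,i),(0,255,0),1)
    t.append(a)
cv2.imwrite("pics/m2.png",np.vstack([np.hstack(t[:2]),np.hstack(t[2:])]))
```

```text
(no output)
```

View pics/m2.png

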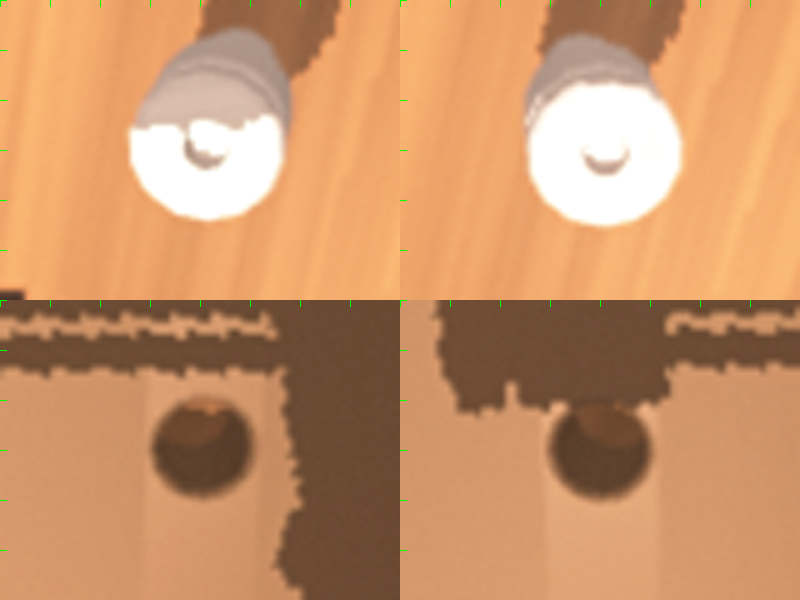

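The crops (5x, tile coordinates) put the dog's top centre at (207,144) in d1 and (204.5,150) in d2. The hole's centre is at (202,147) in f1 and (201,150) in f2.

Run:
```python
from h import *
import pickle
V=pickle.load(open("V.pkl","rb"))
px=lambda u,v,x,y:(u-40+(x+.5)/5-.5, v-30+(y+.5)/5-.5)
d1=px(222,197,207,144);d2=px(284,197,204.5,150);f1=px(284,187,202,147);f2=px(228,188,201,150)
print("dog",tri(ray(V["d1"],*d1),ray(V["d2"],*d2)),[onz(V[k],*p,.066).round(4) for k,p in(("d1",d1),("d2",d2))])
print("hole",tri(ray(V["f1"],*f1),ray(V["f2"],*f2)),[onz(V[k],*p,.038).round(4) for k,p in(("f1",f1),("f2",f2))])
b=lambda x,y,z:onz(V["m"],x*.64,y*.64,z)
far,mid,st=b(266,286,.038),b(400,286,.038),b(548,299,.072)
e1,e2=b(175,172,.057),b(651,199,.057)
print(far,mid,st,e1,e2)
for a,c in((far,mid),(far,st),(e1,e2)): print(np.degrees(np.arctan2(*(a-c)[1::-1])),np.linalg.norm(a-c))
```

```text
dog (array([0.5209352 , 0.34229084, 0.06397258]), [np.float64(6.54525588137216e-05), np.float64(6.545255881371818e-05)]) [array([0.5208, 0.3417, 0.066 ]), array([0.5213, 0.3416, 0.066 ])]
hole (array([0.62909198, 0.06057995, 0.03606824]), [np.float64(0.0001461867018363545), np.float64(0.00014618670183638867)]) [array([0.6294, 0.06  , 0.038 ]), array([0.629 , 0.0601, 0.038 ])]
[0.62911705 0.06025847 0.038     ] [0.53503088 0.03934177 0.038     ] [0.44187188 0.01830473 0.072     ] [ 0.68920412 -0.00702169  0.057     ] [ 0.39248485 -0.05605349  0.057     ]
12.533835021227912 0.09638316851145458
12.628990494114683 0.19487654853939276
9.383131065597302 0.3007431473851108
```

Run:
```python
from h import *
R=down(-77.4)
d=np.array([.521,.3417]);h=np.array([.6292,.0601])
robot.goto([*d,.14],R); robot.servo_line([*d,.043],speed=.12)
robot.move_gripper(0.2); s=robot.get_state();print(s["t"],s["position"],s["grip_width"]*88,s["finger_force"])
robot.servo_line([*d,.14],speed=.15)
robot.goto([*h,.12],R); robot.servo_line([*h,.090],speed=.1); robot.dwell(.2)
s=robot.get_state();f0=s["force"];print(s["t"],s["position"],f0,s["grip_width"]*88)
cv2.imwrite("pics/g.png",cv2.resize(cams.grab_frame("wrist")[130:310,130:370,::-1],(800,600),interpolation=cv2.INTER_CUBIC))
```

```text
9.0667 [0.52100506 0.34166446 0.04295051] 29.43357069348574 29.939374029636383
11.675 [0.62967047 0.06042175 0.09076943] [-0.48751534 -0.29588326 -1.39219973] 29.631275172919512
```

View pics/g.png

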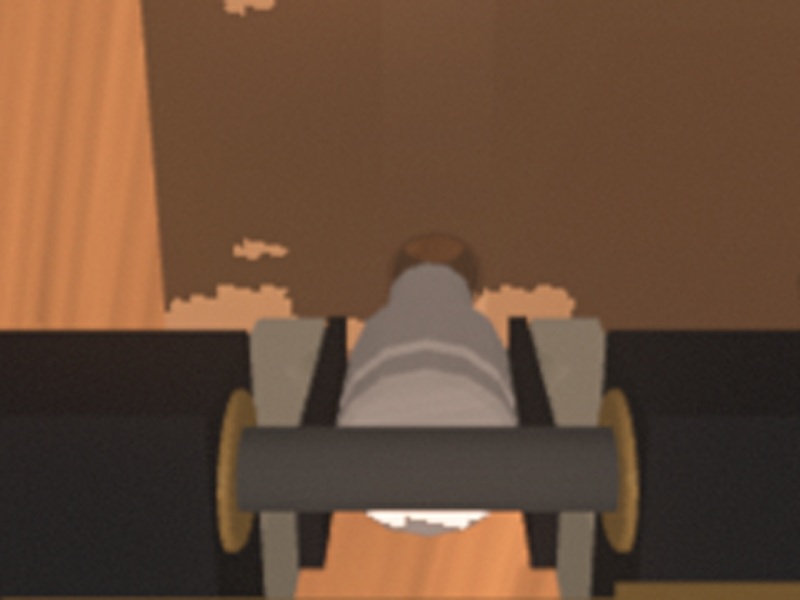

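The dog hangs just above the hole. Its foot is centred at column 430 and the hole at about 435 (3.3x crop), so it sits about 1 mm too far along the row, part of that from tracking. I'll correct this and lower it under force watch.

Run:
```python
from h import *
R=down(-77.4)
h=np.array([.6292,.0601])+.0008*R[:2,1]
s=robot.get_state();f0=s["force"];corr=np.zeros(2);z=.090
robot.servo_line([*h,z],R,speed=.02);robot.dwell(.2)
while z>.0475:
    s=robot.get_state();df=s["force"]-f0
    print(round(z,4),(s["position"]-[*h,z]).round(4),df.round(1))
    if df[2]>12 or np.hypot(*df[:2])>12: break
    if z>.083: corr=np.clip(corr+.7*(h-s["position"][:2]),-.0015,.0015)
    z-=.003 if z<.082 else .002
    robot.servo_line([*(h+corr),z],speed=.03)
print(robot.get_state()["t"])
```

```text
0.09 [ 0. -0.  0.] [0.3 0.4 0.1]
0.088 [-0.0002 -0.     -0.0003] [-0.2  0.8 -0.4]
0.086 [-0.      0.     -0.0002] [0.2 1.2 0.4]
0.084 [ 0.     -0.     -0.0002] [0.8 0.5 0.4]
0.082 [-0.     -0.     -0.0002] [0.7 1.4 0.3]
0.079 [-0.     -0.     -0.0003] [1.2 0.9 0.7]
0.076 [-0.     -0.0001 -0.0003] [ 0.  -0.7  0.3]
0.073 [-0.     -0.0001 -0.0003] [ 1.6 -0.1 -0.2]
0.07 [-0.     -0.     -0.0003] [ 1.4 -1.3 -0.9]
0.067 [ 0.     -0.     -0.0003] [ 1.  -1.6 -0.6]
0.064 [-0.     -0.     -0.0003] [ 1.2 -0.7 -0.5]
0.061 [ 0.      0.     -0.0003] [ 1.8 -1.7 -0.8]
0.058 [-0.     -0.     -0.0003] [ 2.  -0.9 -0.8]
0.055 [ 0.     -0.     -0.0003] [ 1.3 -1.3 -1.6]
0.052 [ 0.     -0.     -0.0003] [ 1.1 -2.  -1.6]
0.049 [ 0.0002 -0.      0.    ] [ 1.1 -3.4  1.5]
16.175
```

Run:
```python
from h import *
import pickle
s=robot.get_state();print(s["position"],s["force"])
robot.move_gripper(0.7); robot.dwell(.2); p=robot.get_state()["position"]
robot.servo_line([p[0],p[1],.14],speed=.12)
robot.servo_line([.545,-.02,.20],down(-77.4),speed=.12); robot.dwell(.2)
pickle.dump(cam("wrist"),open("V2.pkl","wb")); f=cams.grab_frame("wrist")[:,:,::-1]
cv2.imwrite("pics/m3.png",cv2.resize(f,(800,600),interpolation=cv2.INTER_CUBIC)); print(robot.get_state()["t"],robot.get_state()["force"])
```

```text
[0.62849732 0.05971544 0.04822724] [-7.74677628 -3.02364078 18.68159735]
19.55 [-0.81926221 -0.70859377  0.73232884]
```

View pics/m3.png

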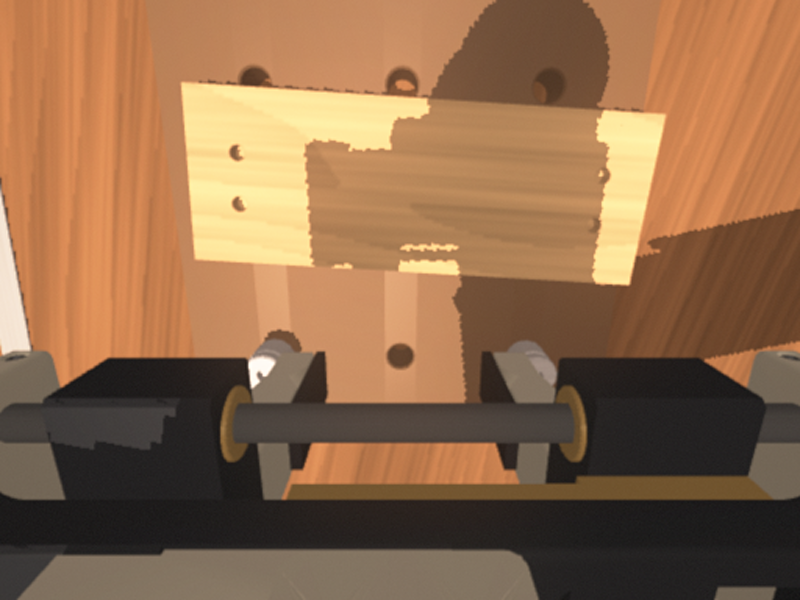

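The picture shows the far dog seated beside the finger at (265,360), mirroring the set dog at (530,360). The front's push edge runs from (181,83) to (665,114). Next I'll place the closed fingers behind the front and ease it forward under force control.

Run:
```python
from h import *
import pickle
c=pickle.load(open("V2.pkl","rb"))
B=np.array([.5564,-.0545]);a=np.radians(12.6);u=np.array([np.cos(a),np.sin(a)]);v=np.array([-u[1],u[0]])
for x,y in((181,83),(665,114),(194,260),(630,285)):
    q=onz(c,x*.64,y*.64,.057)[:2]-B; print("front corner, board",(q@u).round(4),(q@v).round(4))
R=down(-77.4); P=lambda y,z:[*(B+y*v),z]
rd=lambda n=8:np.mean([(robot.dwell(.02),robot.get_state()["force"])[1] for _ in range(n)],axis=0)
robot.servo_line([*robot.get_state()["position"][:2],.15],speed=.2)
robot.servo_line(P(-.122,.15),R,speed=.15); robot.move_gripper(0.0)
robot.servo_line(P(-.122,.050),speed=.12); robot.dwell(.3); f0=rd(15); np.save("f0.npy",f0)
y=-.122
while y<-.055:
    y+=.003; robot.servo_line(P(y,.050),speed=.03); df=robot.get_state()["force"]-f0
    print(round(y,4),(df[:2]@v).round(1),(df[:2]@u).round(1),df[2].round(1))
    if -df[:2]@v>10: break
s=robot.get_state();print(s["t"],s["position"],f0)
```

```text
front corner, board 0.1336 -0.0928
front corner, board -0.1659 -0.0755
front corner, board 0.1407 0.0173
front corner, board -0.1606 0.0347
-0.119 -0.8 -0.2 1.1
-0.116 0.3 -0.0 0.2
-0.113 0.1 -1.2 1.0
-0.11 0.2 0.1 -0.6
-0.107 -0.5 -0.7 0.4
-0.104 -0.3 -0.2 0.6
-0.101 0.1 -0.4 -0.7
-0.098 -0.1 -0.7 -0.3
-0.095 -0.4 0.3 -0.7
-0.092 -0.7 0.7 0.4
-0.089 -1.8 -0.6 -0.1
-0.086 -1.9 0.4 -0.5
-0.083 -1.0 0.4 -0.0
-0.08 -1.3 -0.1 -0.0
-0.077 -0.5 0.7 0.1
-0.074 -1.1 0.3 0.9
-0.071 -0.8 -0.0 0.1
-0.068 -0.8 -0.4 0.5
-0.065 -1.5 -0.2 0.7
-0.062 -1.8 -0.5 0.8
-0.059 -1.5 0.6 0.7
-0.056 -0.9 -0.6 0.9
-0.053 -1.8 0.0 -0.2
29.5417 [ 0.56791106 -0.10600486  0.04999817] [ 0.10898027  0.2289581  -0.1154359 ]
```

Run:
```python
from h import *
B=np.array([.5564,-.0545]);a=np.radians(12.6);u=np.array([np.cos(a),np.sin(a)]);v=np.array([-u[1],u[0]])
P=lambda y,z:[*(B+y*v),z]; f0=np.load("f0.npy")
rd=lambda n=5:np.mean([(robot.dwell(.02),robot.get_state()["force"])[1] for _ in range(n)],axis=0)-f0
y=-.053;F=0
while y<-.025 and F<14.5 and robot.get_state()["t"]<45:
    y+=.001 if (F<4 and y<-.043) else .0005 if F<4 else .0002
    robot.servo_line(P(y,.050),speed=.012); df=rd(2 if F<4 else 5);F=-df[:2]@v
    print(round(y,4),F.round(1),(df[:2]@u).round(1),df[2].round(1))
df=rd(10);s=robot.get_state();print(s["t"],df,-df[:2]@v,(s["position"][:2]-B)@v)
np.save("y.npy",y)
f=cams.grab_frame("top")[:,:,::-1][120:270,180:380];cv2.imwrite("pics/end.png",cv2.resize(f,(800,600),interpolation=cv2.INTER_CUBIC))
```

```text
-0.052 2.2 -0.3 -0.0
-0.051 3.3 0.3 0.6
-0.05 3.4 -0.1 0.7
-0.049 2.8 -0.7 0.1
-0.048 2.8 -0.2 0.5
-0.047 2.6 0.2 0.5
-0.046 3.0 0.5 0.3
-0.045 3.0 -0.9 0.6
-0.044 2.0 0.3 -0.0
-0.043 3.0 0.2 0.0
-0.0425 2.8 -0.1 0.8
-0.042 3.5 -0.4 -0.1
-0.0415 2.9 0.1 0.1
-0.041 2.6 0.0 -0.0
-0.0405 3.9 0.1 -0.2
-0.04 5.2 -0.4 0.8
-0.0398 5.4 -0.8 0.6
-0.0396 5.0 -1.4 1.0
-0.0394 5.6 -1.3 1.2
-0.0392 5.9 -1.6 0.5
-0.039 6.3 -1.7 1.0
-0.0388 6.6 -1.9 0.8
-0.0386 7.1 -2.3 1.2
-0.0384 7.3 -2.3 1.4
-0.0382 8.0 -2.3 1.7
-0.038 8.4 -2.9 1.7
-0.0378 9.2 -2.7 2.0
-0.0376 10.3 -3.0 1.5
-0.0374 10.7 -3.1 1.8
-0.0372 11.5 -3.5 2.0
-0.037 11.8 -3.9 1.6
-0.0368 12.5 -3.0 1.7
-0.0366 14.2 -3.7 1.2
-0.0364 14.7 -3.0 1.0
40.2417 [ -0.2993853  -15.73666522   0.85832399] 15.292366487331789 -0.038057647905300154
```

View pics/end.png

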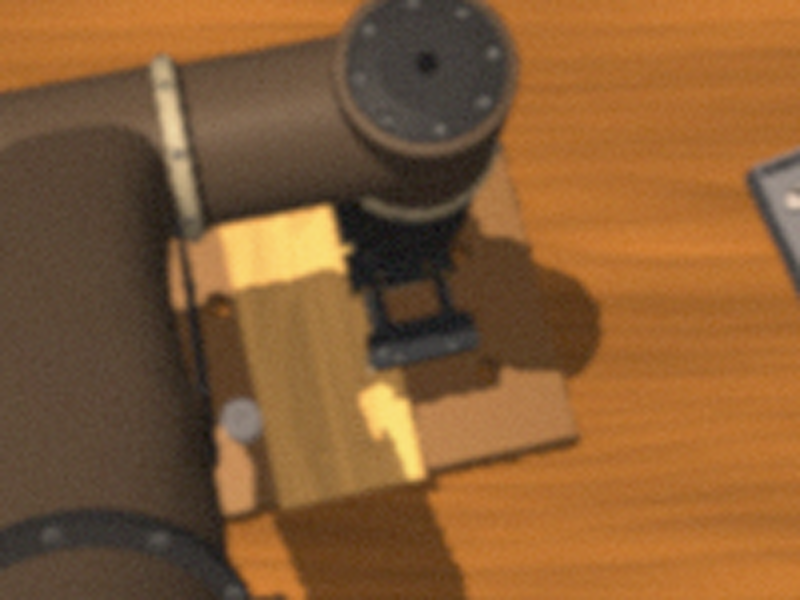

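The front looks to be against the set dog at (241,418), but the arm hides the far dog. I'll check it from the scene camera.

Run:
```python
from h import *
c=cam("top")
p=[onz(c,180+x/4,120+y/4,.057)[:2] for x,y in((221,228),(281,512),(428,480))]
print(p,[np.degrees(np.arctan2(*(a-b)[::-1])) for a,b in((p[0],p[1]),(p[1],p[2]))])
f=cams.grab_frame("scene")[:,:,::-1];cv2.imwrite("pics/sc_full.png",f);f=f[150:255,185:325]
cv2.imwrite("pics/sc.png",cv2.resize(f,(800,600),interpolation=cv2.INTER_CUBIC)); s=robot.get_state();print(s["t"],s["force"])
```

```text
[array([0.58676131, 0.03402848]), array([ 0.36884473, -0.01064848]), array([ 0.39138739, -0.12029821])] [np.float64(11.586150927326665), np.float64(101.61745131014433)]
40.3417 [ -0.24027783 -16.72525046   1.07573969]
```

View pics/sc.png

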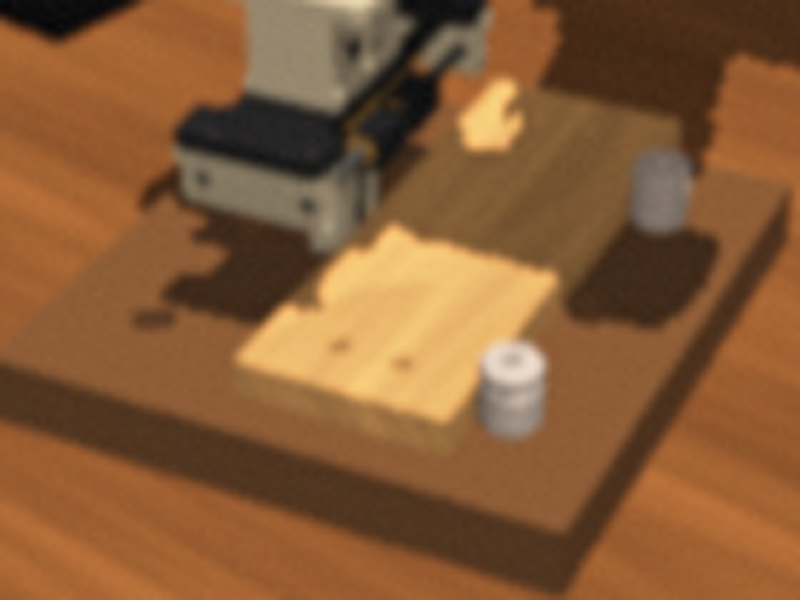

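In the scene picture both dogs stand, and the front's edge reaches the far dog (513,390) and the set dog (660,190). A 15 N push with one-sided contact could not be in balance, so both dogs must be bearing. The sideways drag of about 3.7 N skews the share, so I'll relieve it and check the line of action.

Run:
```python
from h import *
B=np.array([.5564,-.0545]);a=np.radians(12.6);u=np.array([np.cos(a),np.sin(a)]);v=np.array([-u[1],u[0]])
c=cam("scene");W=lambda x,y,z:((proj(c,[*(B+x*u+y*v),z])-[185,150])*[800/140,600/105]).round(0)
print("pred dogs",W(.096,.096,.072),W(-.096,.096,.072),"edge",W(.14,.081,.057),W(-.16,.081,.057))
f0=np.load("f0.npy");y=float(np.load("y.npy"))
def rd(n=6):
    S=[(robot.dwell(.02),robot.get_state())[1] for _ in range(n)]
    return np.mean([s["force"] for s in S],axis=0)-f0,np.mean([s["ft_torque"] for s in S],axis=0)
xo=0
for i in range(6):
    df,t=rd();print(round(xo,4),"push",(-df[:2]@v).round(1),"u",(df[:2]@u).round(1),"z",df[2].round(1),"tq",t.round(3),robot.get_state()["t"])
    if df[:2]@u>-1: break
    xo-=.00015
    robot.servo_line([*(B+xo*u+y*v),.050],speed=.01)
s=robot.get_state();q=s["position"][:2]-B;print(q@u,q@v,s["tcp_rot"][:,0],s["t"]);np.save("xo.npy",xo)
```

```text
pred dogs [502. 357.] [650. 160.] edge [431. 429.] [664. 123.]
0 push 15.3 u -3.5 z 0.7 tq [-5.495 -0.056 -0.117] 40.4417
-0.0001 push 15.1 u -3.2 z 0.7 tq [-5.477 -0.215 -0.083] 40.7917
-0.0003 push 15.2 u -2.6 z 0.1 tq [-5.461 -0.344 -0.095] 41.1417
-0.0004 push 14.7 u -2.5 z 0.1 tq [-5.42  -0.439 -0.079] 41.4917
-0.0006 push 14.8 u -2.0 z -0.3 tq [-5.368 -0.535 -0.103] 41.8417
-0.0007 push 14.3 u -1.7 z -0.0 tq [-5.331 -0.581 -0.111] 42.1917
-0.0015207878249224856 -0.03802954099772064 [ 0.21771989 -0.97601003  0.00156993] 42.4417
```

Run:
```python
from h import *
B=np.array([.5564,-.0545]);a=np.radians(12.6);u=np.array([np.cos(a),np.sin(a)]);v=np.array([-u[1],u[0]])
f0=np.load("f0.npy");y=float(np.load("y.npy"));xo=float(np.load("xo.npy"))
robot.servo_line([*(B+(xo-.0002)*u+(y+.00012)*v),.050],speed=.01); robot.dwell(.4)
df=np.mean([(robot.dwell(.02),robot.get_state()["force"])[1] for _ in range(10)],axis=0)-f0
print(-df[:2]@v,df[:2]@u,df[2],robot.get_state()["t"])
print(order.job_done() if 13<-df[:2]@v<18 else "check")
```

```text
15.493244764127736 -1.3602046541255994 -0.6699749294486229 43.2583
the job is handed in; nothing more can be done
None
```

The job is handed in at 43.3 s: the loose dog is seated in the far hole and released, and the closed fingers hold the drawer front against both dogs with about 15.5 N (an estimated 8–9 N on the far dog and 6–7 N on the near one; I could only measure the total).

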